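Present the bearing ball to the turntable pivot

ROBOT

A 6-joint arm with a two-finger parallel gripper is mounted at the origin on the work surface. World frame = base frame: x ahead of the robot, y to its left, z up, the work surface at z = 0. Lengths are in m, angles in rad, forces in N, time in s.
With the tool pointing down it reaches from about 0.4 to 0.925 m from the base axis. Payload 12.5 kg.
Tool frame: the origin (TCP) lies midway between the tips of the shut fingers; the grasp point (between the pads) lies 19 mm behind it; z points along the fingers, y is the line along which they close (so a half turn about z gives the same grasp; the last joint's range is limited). The gripper opens to 95 mm and grips with 3 to 60 N. Pads are 20 mm wide; open, the fingers measure 119 mm over their backs; the gripper's body (75 mm by 180 mm) begins 59 mm behind the grasp point.
Start: joints at [-1.316, 0.491, 1.559, -0, 1.092, -0.106], TCP at [0.221, -0.585, 0.215] pointing down, gripper open.
Joint ranges: [-3.1, 3.1], [-0.84, 2.19], [0.05, 2.79], [-1.13, 4.28], [0.06, 2.93], [-2.69, 2.69]. Speed limits (rad/s): [2.22, 2.22, 2.79, 3.14, 3.14, 3.14].

INTERFACE

Orientations are given as a unit quaternion [x, y, z, w].
In Python, from bench import state, eyes, finish_job, spotter gives the robot as it stands.
- The arm moves only by the shell command python3 -m pendant 'ROWS' [FORCE]. ROWS is JSON, one flat list of numbers, 5 for each row, row after row: the shift along the tool's x, y, z in cm, then the turn about the tool's z in rad, then the opening, from 0 (shut) to 1 (fully open). In form: [x, y, z, twist, gripper, x, y, z, twist, gripper, ...]. A call has 1 to 20 rows; each row shifts and turns the commanded pose from where the row before left it, along the tool's axes as they then stand; what a row does not reach is not made up. A row lasts 1/8 s, in which the tool goes at most 62.5 mm and 10.7 degrees, less where a joint would pass 70% of its speed; a pose out of reach is approached as far as the arm can. A call is refused whole if a number of a shift passes 6.25 or a number of a turn 0.188, either way. A call with a gripper value outside its range is refused whole. The fingers move at their own pace and stop on an object; FORCE is the grip in N (left out, the last holds). Time passes only in rows, so rows that do not move let the fingers close. It gives the time, the measured TCP pose, the force, the opening and the grip force at its end, in the units of the state.
- state(): the state, without advancing time (a new reading comes with each control period).
- eyes.grab_frame(name): name is "scene" or "side" or "wrist"; returns (picture, depth): 384x512x3 uint8, red, green, blue; 384x512 float32, m along the optical axis (not along the pixel's ray), 0 where there is no reading.
- eyes.calibration(name): a dict with "mtx" (3x3 intrinsics, pixels), "R" (3x3) and "t" (3): a world point X has camera coordinates R X + t; the wrist camera has in their place "T_tool_cam" (4x4, takes a point from camera to tool coordinates, whose origin is the TCP and whose axes are the flange's). Camera axes: x right, y down, z forward; pixel columns grow to the right and rows downward; lengths in m; the calibration is good to about 2 mm. A picture is of the moment at which its call begins: read the wrist's pose just before it. calibration takes no time and is no camera call.
- finish_job(): hands the job in; it is judged then, once.
Trained networks look in the newest picture that a camera, given by its name, has taken for a name from the list of things; names that differ only in an ending like _2 or _b are one class to them, and where a whole thing is asked for, a point or a joint stands for the part that bears it (a point fixed in the world has none). Each returns a list of dicts, best first, with "conf" (0 to 1); they miss things now and then, are a little off and sometimes report something else, mostly with a low value. They report only what shows in the picture. A call takes as long as a camera call. They do not tell look-alikes from the thing itself.
- spotter.outline_of(camera, name): "mask" (384x512 bool, what is visible of it) and "position" ([column, row] in pixels, amid what is visible of it).
The state is a dict: "time_s": time; "joint_positions": joint angles; "qvel": joint speeds; "effort": joint torques, N m; "eef_pos": TCP position; "ee_rot": TCP orientation; "ft_force": force on the tool from outside, world axes, zero at the start; "ft_torque": the same for the moment, N m; "width": finger opening in m; "grasp_force": force on a finger pad.
Only numpy, scipy, OpenCV 4.12 (cv2) and the standard library are available. Lean on these libraries where they do the work, as an engineer would, in place of code of your own. Each camera call takes 0.05 s, during which the arm holds its last target. There are 200 camera calls.

TASK

At the model railway's bench, take the steel bearing ball from its nest and drop it from just above into the middle of the metal dish that stands on the dark wooden stand. Once the ball lies still, take the dish by its wooden grip, lift it straight up clear of the stand by 5 to 10 cm, and there turn it slowly a quarter turn over the stand, so that its red lip points at the brass pivot well (not at the blue tub on the other side); keep the dish level and the ball in its middle. Finish still holding the dish there, level and still, over the middle of the stand, and leave the other things as they are.

Things in the scene. Friction and masses are not known exactly. Their poses are not given: they have to be found in the camera images.
- steel_ball: Bright steel bearing ball, 25 mm in diameter, 55 g, loose, resting on top of one of the two black nests (which one varies). Its origin may turn with it: use steel_ball_center.
- steel_ball_center (a point): Centre of the steel ball; at the start it is 39 mm above the table. Each nest is a fixed black post 19 mm across and 28 mm high (thinner than the ball, so fingers pass on both sides), on a flange 64 mm across and 6 mm thick; the ball sits in the post's 12 mm bore and only needs lifting.
- orange_ball: Orange ball of the same size (25 mm), 12 g, on the other nest; a bystander to leave alone.
- orange_ball_center (a point): Centre of the orange ball.
- dish: Loose metal dish with side grip, about 0.18 kg, 98 mm behind to 78 mm ahead of its origin (underside, on the bowl's axis; z up, +x to the red lip, -x to the grip). Flat dark foot 72 mm across, 8 mm thick, lies unfastened on the stand and carries a shallow bright bowl 116 mm across, rim 28 mm above the origin, sloping gently (about 15 degrees) to the middle, where a ball rolls if held level.
- dish_floor (a point): Middle of the bowl's flat inner floor (about 18 mm across), 11 mm above the dish's origin; a ball at rest there has its centre 12.5 mm higher.
- dish_grip (a point): Grip point in the upright light-wood grip of the dish, 85 mm from the dish's axis on its -x side, 55 mm above its origin. The grip is a block 28 mm along the dish's x, 18 mm along its y, rising from 8 to 78 mm above the origin; pinch its 18 mm from above, firmly (50 N or more) as the weight hangs to one side.
- dish_lip (a point): Tip region of the red pouring lip at the dish's rim, 75 mm from the dish's axis on the +x side, 28 mm above its origin.
- stand: Fixed dark wooden stand with a grey felt top, 190 x 100 x 20 mm. Origin on the table, below the middle of the dish as it stands at the start; +x the way the red lip points at the start. The block reaches 65 mm ahead of the origin, 125 mm behind it and 50 mm to each side. Its top is 20 mm above the table.
- well: Fixed brass pivot well of the turntable: open brass cup 48 mm across, 38 mm high over all, on a dark square base of 60 mm. Origin: underside centre. It stands 120 mm from the stand's origin, square to one side of it (the stand's +y or -y, varies).
- tub: Fixed blue plastic tub of the same form and size as the well, 120 mm from the stand's origin on its other side; not the target.
- boxcar: Loose red model wagon, 125 x 32 x 52 mm, origin underside centre; a bystander.
- tankcar: Loose white model tank wagon, 120 x 30 x 49 mm, origin underside centre; a bystander.
- paint_pot: Loose small green paint jar with a white cap, 36 mm across, 45 mm high, origin underside centre; a bystander.
- driver: Loose screwdriver, 150 mm long, lying on the table; a bystander.
Things that resemble listed ones, but are neither listed nor needed, are in the scene too. What is meant by the stand is not orange or purple, and is the larger of those in its own colour.

How it is judged:
By the outcome, as a careful person would: the job done as asked, in the order asked, and still so for the second after the job is handed in, while the arm keeps its last pose, push and grip.
It also fails if it takes over 67 s, if anything falls off the work surface, if the arm or the gripper's body presses on something with over 40 N, if the wrist force passes 120 N, or if a joint passes its speed limit or range.

## Working session

There is one attempt and no reset: what is moved stays moved. The work goes in short steps, Python scripts to look and compute and a shell command to move; the robot and the scene stay as the last step left them, time stands still between calls to the robot, and variables do not carry over. Pictures are saved under pics/ and viewed, at most 10 in all, crops included, and the job is handed in when it is done.

```bash
mkdir -p pics; ls
cat > h.py <<'E'
import numpy as np, cv2
from bench import state, eyes, spotter
from scipy.spatial.transform import Rotation as Rn
def cal(n):
    c=eyes.calibration(n); K=np.array(c["mtx"])
    if n=="wrist":
        s=state(); T=np.eye(4); T[:3,:3]=Rn.from_quat(s["ee_rot"]).as_matrix(); T[:3,3]=s["eef_pos"]
        M=T@np.array(c["T_tool_cam"]); return K,M[:3,:3],M[:3,3]
    R=np.array(c["R"]);t=np.array(c["t"]); return K,R.T,-R.T@t
def cloud(n,d,C):
    K,R,t=C; v,u=np.mgrid[:384,:512]
    p=np.stack([(u-K[0,2])/K[0,0]*d,(v-K[1,2])/K[1,1]*d,d],-1)
    return p@R.T+t
def onplane(C,u,v,z):
    K,R,t=C; r=R@np.linalg.inv(K)@[u,v,1]; return t+r*(z-t[2])/r[2]
def grab(n):
    C=cal(n); im,d=eyes.grab_frame(n); return im,d,C
E
python3 - <<'E'
from h import *
for n in ["scene","side"]:
    im,d,C=grab(n); cv2.imwrite(f"pics/{n}0.png",cv2.resize(im[:,:,::-1],(800,600)))
    P=cloud(n,d,C); np.savez(f"{n}0.npz",im=im,d=d,P=P)
    print(n,C[2].round(3))
    for o in ["steel_ball","orange_ball","dish","dish_lip","dish_grip","stand","well","tub"]:
        for r in spotter.outline_of(n,o)[:3]:
            m=r["mask"]&(d>0); print(o,round(r["conf"],2),np.round(r["position"]),m.sum(),np.median(P[m],0).round(3) if m.any() else None)
print(state())
E
```

```text
pics
scene [ 1.349 -0.142  0.646]
steel_ball 0.54 [131. 240.] 99 [ 0.601 -0.342  0.044]
orange_ball 0.31 [387. 184.] 466 [0.451 0.356 0.047]
dish 0.59 [274. 222.] 1276 [0.556 0.01  0.04 ]
dish_lip 0.62 [275. 216.] 1263 [0.556 0.012 0.04 ]
dish_grip 0.97 [273. 222.] 1308 [0.555 0.011 0.04 ]
stand 0.98 [324. 179.] 645 [0.34  0.196 0.016]
stand 0.72 [274. 241.] 886 [0.614 0.001 0.02 ]
stand 0.59 [ 98. 206.] 722 [ 0.407 -0.466  0.014]
well 0.8 [320. 235.] 500 [0.616 0.116 0.019]
well 0.43 [126. 239.] 90 [ 0.601 -0.342  0.045]
tub 0.58 [228. 224.] 440 [ 0.553 -0.111  0.021]
side [0.098 0.752 0.847]
dish 0.91 [227. 211.] 942 [0.557 0.014 0.04 ]
dish_lip 0.6 [226. 209.] 932 [0.558 0.013 0.04 ]
dish_grip 0.58 [229. 212.] 889 [0.559 0.013 0.04 ]
stand 0.87 [267. 289.] 1332 [0.32  0.208 0.016]
stand 0.79 [314. 156.] 257 [ 0.406 -0.455  0.013]
stand 0.77 [239. 226.] 664 [0.489 0.048 0.02 ]
well 0.59 [197. 235.] 333 [0.594 0.13  0.017]
well 0.18 [228. 210.] 853 [0.559 0.012 0.04 ]
tub 0.78 [246. 197.] 257 [ 0.531 -0.099  0.019]
{'time_s': 0.9, 'joint_positions': array([-1.31557396e+00,  4.90900939e-01,  1.55887703e+00,  5.91044790e-06,
        1.09166025e+00, -1.05583413e-01]), 'qvel': array([ 0.00083683,  0.00026978,  0.00011881,  0.00063905,  0.00109908,
       -0.0002862 ]), 'effort': array([-1.73148142e-04, -6.12467980e+01, -2.58425438e+01,  6.92362175e-02,
        4.46816208e-02, -5.18852903e-05]), 'eef_pos': array([ 0.22068505, -0.58478441,  0.21466828]), 'ee_rot': array([9.83771725e-01, 1.79424600e-01, 8.38744257e-06, 7.68086846e-05]), 'ft_force': array([ 0.37592977, -0.08626009, -0.06272866]), 'ft_torque': array([-0.01020294, -0.02386341,  0.02308415]), 'grasp_force': 0.0, 'width': 0.09514242016492375}
```

View pics/scene0.png

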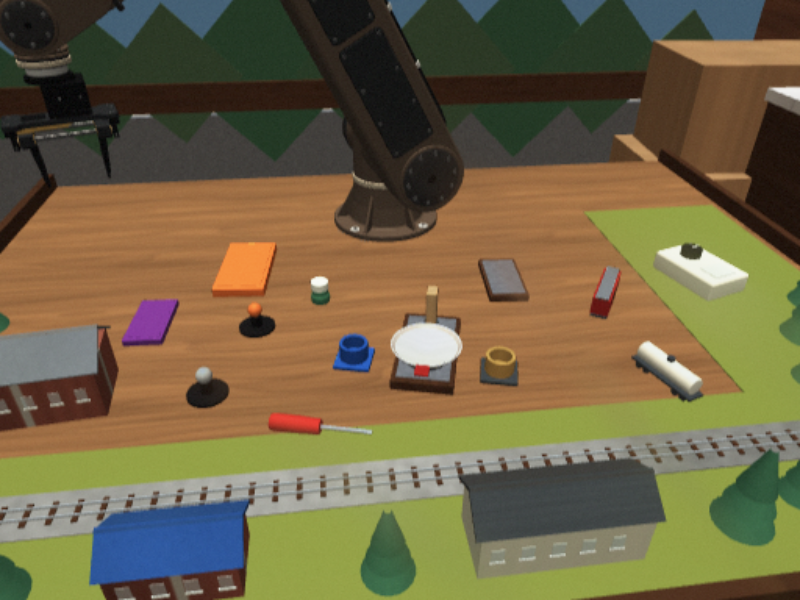

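View pics/side0.png

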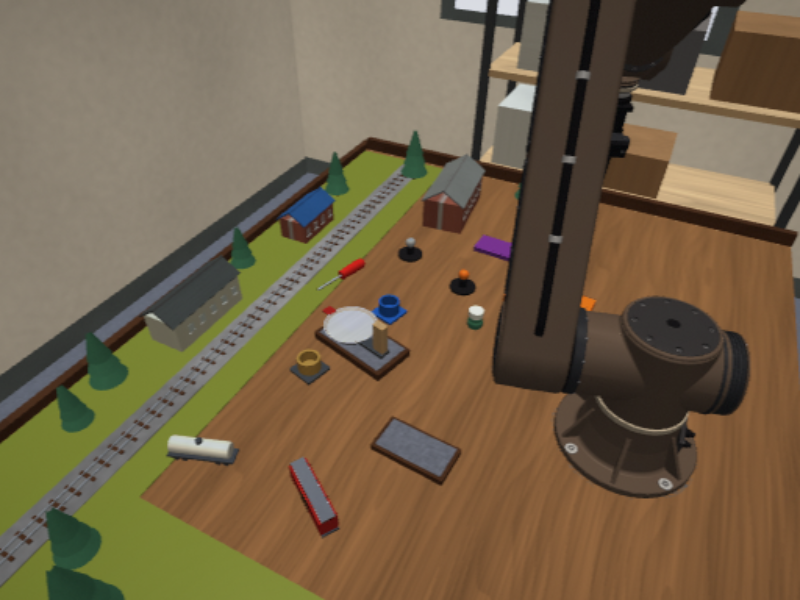

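The scene picture (800x600 px) shows:
- **Balls:** the steel ball is on a nest at (204,374) and the orange ball at (254,310).
- **Stand candidates:** the dark stand with the dish is at (427,350). A smaller dark stand is at (503,279), an orange block at (245,268) and a purple one at (151,320).
- **Well and tub:** the brass well is at (500,363), on +y. The blue tub is at (354,350).
- **Dish:** the grip is at (432,303), facing the robot, and the lip is at (421,371).

I choose the steel ball at (204,374) and the stand at (427,350), and will check both in a crop.

Run:
```python
from h import *
z=np.load("scene0.npz");im,d,P=z["im"],z["d"],z["P"];C=cal("scene")
cv2.imwrite("pics/crop0.png",cv2.resize(im[170:285,110:350,::-1],(800,383),interpolation=cv2.INTER_CUBIC))
print("ball",onplane(C,204/1.5625,374/1.5625,.039).round(3))
p=P[d>0]; 
m=(p[:,1]<-.4)&(p[:,0]>.4)&(p[:,2]>.06)&(p[:,0]<.9); print("bldg",p[m].min(0),p[m].max(0))
bowl=(P[...,2]>.03)&(np.hypot(P[...,0]-.57,P[...,1]-.005)<.09)&(im.min(2)>140)
q=P[bowl]; print("bowl",q.min(0).round(3),q.max(0).round(3))
g=p[(p[:,2]>.065)&(np.hypot(p[:,0]-.5,p[:,1]-.005)<.08)]; print("grip",len(g),g.mean(0).round(3),g.min(0).round(3),g.max(0).round(3))
for n,(u,v) in dict(well=(500,352),tub=(354,340)).items(): print(n,onplane(C,u/1.5625,v/1.5625,.038).round(3))
s=state();R=Rn.from_quat(s["ee_rot"]).as_matrix();print(R.round(3));print(eyes.calibration("wrist"))
print("ball in tool cm",(R.T@(onplane(C,204/1.5625,374/1.5625,.039)-s["eef_pos"])*100).round(2))
```

```text
ball [ 0.594 -0.342  0.039]
bldg [ 0.51217655 -0.61175561  0.06003068] [ 0.8995711  -0.40059032  0.128643  ]
bowl [ 0.511 -0.054  0.03 ] [0.626 0.06  0.051]
grip 107 [0.496 0.024 0.087] [0.472 0.016 0.065] [0.503 0.038 0.1  ]
well [0.596 0.12  0.038]
tub [ 0.535 -0.11   0.038]
[[ 0.936  0.353  0.   ]
 [ 0.353 -0.936 -0.   ]
 [-0.     0.    -1.   ]]
{'mtx': array([[299.63973555,   0.        , 253.74829221],
       [  0.        , 299.63973555, 187.83376773],
       [  0.        ,   0.        ,   1.        ]]), 'T_tool_cam': array([[-6.21087888e-04, -9.57024531e-01, -2.90006311e-01,
         8.27443226e-02],
       [ 9.99999692e-01, -7.33457549e-04,  2.78784174e-04,
         2.13626960e-04],
       [-4.79510612e-04, -2.90006049e-01,  9.57024692e-01,
        -1.69018149e-01],
       [ 0.00000000e+00,  0.00000000e+00,  0.00000000e+00,
         1.00000000e+00]])}
ball in tool cm [43.5  -9.51 17.56]
```

View pics/crop0.png

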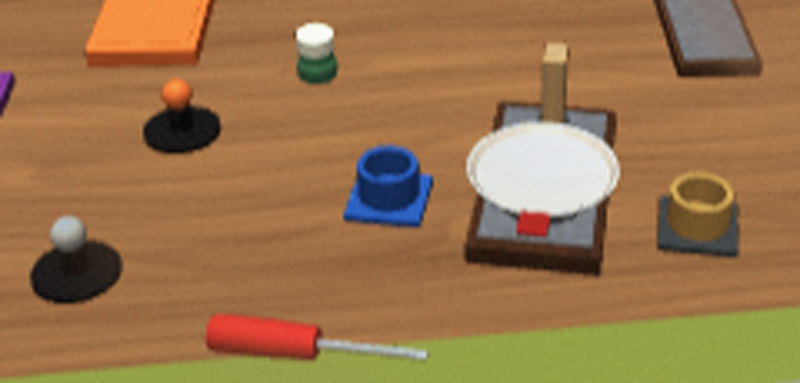

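The crop confirms both choices: the steel ball is at crop (68,233), and the dish is on the larger dark stand at (540,180). I'll move above the ball and turn the gripper away from the building.

```bash
python3 -m pendant '[5.44,-1.19,0,0,1, 5.44,-1.19,0,0,1, 5.44,-1.19,0,0,1, 5.44,-1.19,0,0,1, 5.44,-1.19,0,0,1, 5.44,-1.19,0,0,1, 5.44,-1.19,0,0,1, 5.44,-1.19,0,0,1, 0,0,1.4,-0.172,1, 0,0,1.4,-0.172,1, 0,0,1.4,-0.172,1, 0,0,1.4,-0.172,1, 0,0,1.4,-0.172,1, 0,0,0,0,1, 0,0,0,0,1]'
cat > ball.py <<'E'
from h import *
im,d,C=grab("wrist"); P=cloud("wrist",d,C); cv2.imwrite("pics/wball.png",im[:,:,::-1])
s=state(); R=Rn.from_quat(s["ee_rot"]).as_matrix(); print(s["eef_pos"].round(4),R[:,0].round(3))
for r in spotter.outline_of("wrist","steel_ball")[:3]:
    m=r["mask"].astype(np.uint8); (u,v),rad=cv2.minEnclosingCircle(cv2.findNonZero(m))
    w=onplane(C,u,v,.039); q=P[r["mask"]&(d>0)]
    print(round(r["conf"],2),u,v,rad,m.sum(),w.round(4),"top",q[:,2].max(),"tool cm",(R.T@(w-s["eef_pos"])*100).round(2))
    f=lambda p:np.linalg.norm(q-p[:3],axis=1)-.0125
    from scipy.optimize import least_squares
    print("fit",least_squares(f,w-[0,0,.003],loss="soft_l1",f_scale=.001).x.round(4))
E
python3 ball.py
```

```text
time_s: 2.78
eef_pos: [0.5945, -0.3422, 0.1452]
ee_rot: [0.82, 0.572, 0.0, 0.0]
ft_force: [0.3, 0.1, 0.5]
width: 0.0952
grasp_force: 0.0
[ 0.5945 -0.3422  0.1454] [ 0.346  0.938 -0.   ]
0.96 253.5574188232422 186.83493041992188 12.177146911621094 459 [ 0.5948 -0.3425  0.039 ] top 0.052583439758035366 tool cm [-1.000e-02  3.000e-02  1.064e+01]
fit [ 0.5947 -0.3429  0.0375]
```

View pics/wball.png

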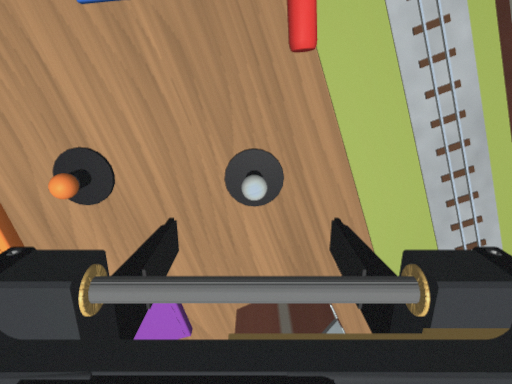

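The steel ball is at (254,187), centred under the tool. I'll check how near the building is before descending.

Run:
```python
from h import *
z=np.load("scene0.npz");p=z["P"][z["d"]>0]; p=p[(p[:,2]>.02)&(p[:,2]<.2)&(p[:,0]>.45)&(p[:,0]<.75)&(p[:,1]<-.36)]
t=np.array([.5945,-.3422]);x=np.array([.346,.938]);y=np.array([.938,-.346])
a=(p[:,:2]-t)@x; b=(p[:,:2]-t)@y; m=abs(b)<.1
i=np.argsort(-a[m])[:5]; print(p[m][i].round(3),a[m][i].round(3))
```

```text
[[ 0.626 -0.478  0.084]
 [ 0.624 -0.478  0.088]
 [ 0.625 -0.478  0.086]
 [ 0.623 -0.478  0.09 ]
 [ 0.626 -0.479  0.087]] [-0.116 -0.117 -0.117 -0.117 -0.118]
```

```bash
python3 -m pendant '[0,0,3.5,0,1, 0,0,3.5,0,0.8, 0,0,2.5,0,0.6, 0,0,1.5,0,0.6, 0,0,0.8,0,0.6, 0,0,0,0,0.45, 0,0,0,0,0.35, 0,0,0,0,0.1, 0,0,0,0,0.1, 0,0,0,0,0.1, 0,0,0,0,0.1, 0,0,0,0,0.1]' 20
```

```text
time_s: 4.38
eef_pos: [0.5944, -0.3422, 0.0269]
ee_rot: [0.819, 0.573, 0.0, 0.0]
ft_force: [-0.2, -0.2, 4.3]
width: 0.0238
grasp_force: 20.0
```

```bash
python3 -m pendant '[0,0,-1,0,0.1, 0,0,-2,0,0.1, 0,0,-5,0,0.1, 0,0,-5,0,0.1, 2.3,-1,0,0,0.1, 4.4,-2.1,0,0,0.1, 4.4,-2.1,0,0,0.1, 4.4,-2.1,0,0,0.1, 4.4,-2.1,0,0,0.1, 4.4,-2.1,0,0,0.1, 4.4,-2.1,0,0,0.1, 2.8,-1.1,0,0,0.1, 0,0,0,0,0.1]'; python3 -m pendant '[0,0,0,0.1,0.1, 0,0,0,0.164,0.1, 0,0,0,0.164,0.1, 0,0,0,0.164,0.1, 0,0,0,0.164,0.1, 0,0,0,0.164,0.1, 0,0,0,0.164,0.1, 0,0,0,0.164,0.1, 0,0,0,0.164,0.1, 0,0,0,0.07,0.1, 0,0,0,0,0.1,0,0,0,0,0.1]'
cat > dish.py <<'E'
from h import *
im,d,C=grab("wrist"); P=cloud("wrist",d,C); cv2.imwrite("pics/wdish.png",im[:,:,::-1]); np.savez("wd.npz",im=im,d=d,P=P)
s=state(); R=Rn.from_quat(s["ee_rot"]).as_matrix(); print(s["eef_pos"].round(4),R[:,0].round(3))
for n in ["dish","dish_lip","dish_grip","well","tub","stand"]:
  for r in spotter.outline_of("wrist",n)[:2]:
    m=r["mask"]&(d>0); print(n,round(r["conf"],2),np.round(r["position"]),m.sum(),np.median(P[m],0).round(4))
E
python3 dish.py
```

```text
time_s: 6.0
eef_pos: [0.5641, 0.006, 0.1579]
ee_rot: [0.819, 0.574, 0.001, 0.0]
ft_force: [0.1, -0.5, -0.5]
width: 0.0238
grasp_force: 20.0
time_s: 7.5
eef_pos: [0.5643, 0.0037, 0.157]
ee_rot: [0.992, -0.13, 0.0, 0.0]
ft_force: [-1.0, 0.2, -0.4]
width: 0.0238
grasp_force: 20.0
[0.5642 0.0038 0.1569] [ 0.966 -0.257  0.   ]
dish 0.59 [252. 174.] 10752 [0.5749 0.0009 0.0381]
dish_lip 0.56 [250. 170.] 10883 [0.5745 0.001  0.0382]
dish_lip 0.16 [248. 248.] 1449 [0.5685 0.0029 0.176 ]
dish_grip 0.57 [252. 175.] 10963 [0.575  0.0013 0.0382]
well 0.59 [140. 171.] 3189 [0.6051 0.116  0.0116]
stand 0.8 [240. 117.] 2262 [0.6155 0.0114 0.0189]
```

View pics/wdish.png

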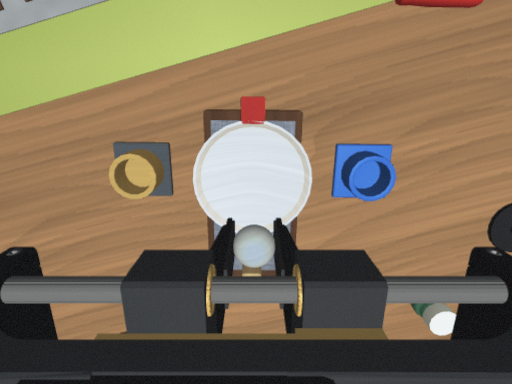

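The dish rim is centred near (252,177) and the lip is at (253,109). The well at (140,172) is on the left and the tub at (367,172) on the right. The ball is held at (254,245). I'll fit the rim circle.

```bash
cat > rim.py <<'E'
from h import *
from scipy.optimize import least_squares
z=np.load("wd.npz");im=z["im"];C=cal("wrist");s=state();R=Rn.from_quat(s["ee_rot"]).as_matrix()
hsv=cv2.cvtColor(im,cv2.COLOR_RGB2HSV)
m=((hsv[...,2]>150)&(hsv[...,1]<50)).astype(np.uint8); m[228:]=0; m[:100]=0; m[:,:180]=0; m[:,330:]=0
c=max(cv2.findContours(m,0,2)[0],key=cv2.contourArea)[:,0]; c=c[c[:,1]<205]
q=np.array([onplane(C,u,v,.048)[:2] for u,v in c])
f=least_squares(lambda p:np.hypot(*(q-p[:2]).T)-p[2],[.565,0,.058],loss="soft_l1",f_scale=.001).x
red=((hsv[...,0]<8)|(hsv[...,0]>172))&(hsv[...,1]>120)&(hsv[...,2]>80); red[130:]=0; red[:85]=0; red[:,:220]=0;red[:,290:]=0
v,u=np.nonzero(red); L=onplane(C,u.mean(),v.mean(),.048)
print("rim",f.round(4),"lip",L.round(4),len(u)); dd=L[:2]-f[:2]; yaw=np.degrees(np.arctan2(dd[1],dd[0])); print("yaw",yaw,np.hypot(*dd))
w=onplane(C,252,0,.02)
e=np.append(f[:2],.02)-s["eef_pos"]; print("dish origin in tool cm",(R.T@e*100).round(2))
a=np.radians(yaw); g=f[:2]-.085*np.array([np.cos(a),np.sin(a)]); print("grip",g.round(4))
# side ring edges of stand for yaw: well/tub
for n,lo,hi,xs in (("well",100,22,0),("tub",0,0,0)): pass
E
python3 rim.py
```

```text
rim [0.5716 0.0041 0.0569] lip [ 0.6345 -0.0134  0.048 ] 643
yaw -15.553509657227396 0.06527446680758989
dish origin in tool cm [ 0.73 -0.18 13.66]
grip [0.4897 0.0269]
```

```bash
python3 -m pendant '[0.6,-0.2,2,0,0.1, 0,0,3.6,0,0.1, 0,0,3,0,0.1, 0,0,2,0,0.1, 0,0,0.9,0,0.1, 0,0,0,0,0.1, 0,0,0,0,0.1]'; python3 -m pendant '[0,0,0,0,0.38, 0,0,0,0,0.38, 0,0,0,0,0.38, 0,0,0,0,0.38]'
```

```text
time_s: 8.72
eef_pos: [0.5709, 0.0046, 0.0421]
ee_rot: [0.991, -0.13, 0.001, 0.0]
ft_force: [-0.9, -0.9, -0.3]
width: 0.0236
grasp_force: 20.0
time_s: 9.22
eef_pos: [0.5705, 0.0046, 0.0417]
ee_rot: [0.991, -0.13, 0.0, 0.0]
ft_force: [0.5, 0.1, 0.0]
width: 0.0362
grasp_force: 0.0
```

```bash
python3 -m pendant '[0,0,-1.5,0,0.38, 0,0,-3,0,0.38, 0,0,-5,0,0.38, 0,0,-5,0,0.38, 0,0,-1,0,0.8, -4.2,0,0,0,1, -4.2,0,0,0,1, 0,0,0,0,1, 0,0,0,0,1]'
python3 - <<'E'
from h import *
im,d,C=grab("wrist"); P=cloud("wrist",d,C); cv2.imwrite("pics/wgrip.png",im[:,:,::-1]); np.savez("wg.npz",im=im,d=d,P=P)
s=state();R=Rn.from_quat(s["ee_rot"]).as_matrix(); print(s["eef_pos"].round(4),R[:,0].round(3))
q=P[(d>0)&(P[...,2]>.085)&(P[...,2]<.11)&(np.hypot(P[...,0]-.488,P[...,1]-.027)<.04)]
(c,wh,a)=cv2.minAreaRect((q[:,:2]*1000).astype(np.float32)); print("grip top",len(q),c,wh,a,np.median(q,0).round(4))
e=np.array([c[0]/1000,c[1]/1000,.075])-s["eef_pos"]; print("tool cm",(R.T@e*100).round(2))
b=P[(d>0)&(P[...,2]>.047)&(P[...,2]<.06)&(np.hypot(P[...,0]-.570,P[...,1]-.004)<.04)]; print("ball",len(b),b.mean(0).round(4))
E
```

```text
time_s: 10.35
eef_pos: [0.4898, 0.0262, 0.1968]
ee_rot: [0.991, -0.13, 0.0, 0.0]
ft_force: [-0.2, 0.8, -0.7]
width: 0.0805
grasp_force: 0.0
[0.4901 0.0261 0.1966] [ 0.966 -0.258  0.001]
grip top 563 (489.1764221191406, 26.183879852294922) (17.280126571655273, 27.342514038085938) 74.79840087890625 [0.4905 0.0259 0.0964]
tool cm [-0.09  0.02 12.16]
ball 410 [0.5709 0.0049 0.0515]
```

View pics/wgrip.png

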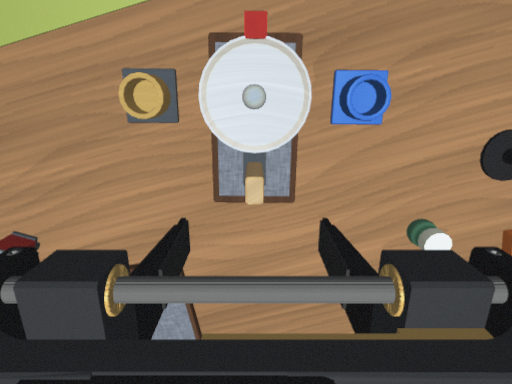

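The ball rests mid-dish at (254,96). The grip is at (254,185), lined up with the tool, so I'll descend and pinch it.

```bash
python3 -m pendant '[-0.1,0,5,0,1, 0,0,4,0,0.8, 0,0,3,0,0.6, 0,0,1.5,0,0.5, 0,0,0.5,0,0.45, 0,0,0,0,0.4, 0,0,0,0,0.3, 0,0,0,0,0.25, 0,0,0,0,0.22, 0,0,0,0,0.1, 0,0,0,0,0.1, 0,0,0,0,0.1, 0,0,0,0,0.1]' 60; python3 -m pendant '[0,0,0,0,0, 0,0,0,0,0, 0,0,0,0,0]' 60
```

```text
time_s: 12.02
eef_pos: [0.4884, 0.0266, 0.0568]
ee_rot: [0.991, -0.13, 0.0, 0.0]
ft_force: [-1.7, 0.5, 6.2]
width: 0.0179
grasp_force: 60.0
time_s: 12.4
eef_pos: [0.4884, 0.0266, 0.0568]
ee_rot: [0.991, -0.13, 0.0, 0.0]
ft_force: [-0.9, 0.0, 4.8]
width: 0.0175
grasp_force: 60.0
```

```bash
python3 -m pendant '[0,0,-0.1,0,0, 0,0,-0.2,0,0, 0,0,-0.3,0,0, 0,0,-0.4,0,0, 0,0,-0.5,0,0, 0,0,-0.5,0,0, 0,0,-0.5,0,0, 0,0,-0.5,0,0, 0,0,-0.5,0,0, 0,0,-0.5,0,0, 0,0,-0.5,0,0, 0,0,-0.5,0,0, 0,0,-0.5,0,0, 0,0,-0.5,0,0, 0,0,-0.5,0,0, 0,0,-0.4,0,0, 0,0,-0.3,0,0, 0,0,-0.2,0,0, 0,0,-0.1,0,0, 0,0,0,0,0]'
cat > tilt.py <<'E'
from h import *
import sys
n=sys.argv[1]
im,d,C=grab("wrist"); P=cloud("wrist",d,C); cv2.imwrite(f"pics/{n}.png",im[:,:,::-1])
s=state();R=Rn.from_quat(s["ee_rot"]).as_matrix();print(s["time_s"],s["eef_pos"].round(4),R[:,0].round(4))
T=(P-s["eef_pos"])@R  # tool coords, dish axis at x=+.085
rr=np.hypot(T[...,0]-.085,T[...,1]); zz=T[...,2]
hsv=cv2.cvtColor(im,cv2.COLOR_RGB2HSV); w=(hsv[...,1]<50)&(hsv[...,2]>130)&(d>0)
m=w&(rr<.064)&(rr>.050)&(zz<.04)&(zz>-.02); q=T[m]
A=np.c_[q[:,:2],np.ones(len(q))]
k=np.ones(len(q),bool)
for _ in range(3):
    c=np.linalg.lstsq(A[k],q[k,2],rcond=None)[0]; e=q[:,2]-A@c; k=abs(e)<2*e[k].std()
print("rim pts",len(q),"tilt deg x,y",np.degrees(c[:2]).round(2))
v,u=np.nonzero(w&(rr<.062)&(zz<.04)); print("bowl px",u.min(),u.max(),v.min(),v.max(),"tool ext",T[w&(rr<.064)&(zz<.04)].min(0).round(4),T[w&(rr<.064)&(zz<.04)].max(0).round(4))
E
python3 tilt.py wl
```

```text
time_s: 14.9
eef_pos: [0.4884, 0.0266, 0.1316]
ee_rot: [0.991, -0.13, 0.0, 0.0]
ft_force: [-1.4, 0.3, -1.8]
width: 0.0175
grasp_force: 60.0
14.95 [0.4883 0.0266 0.1315] [ 9.661e-01 -2.582e-01 -1.000e-04]
rim pts 7963 tilt deg x,y [ 0.31 -0.02]
bowl px 153 354 0 189 tool ext [ 0.0211 -0.0576  0.0004] [0.1338 0.0575 0.0309]
```

View pics/wl.png

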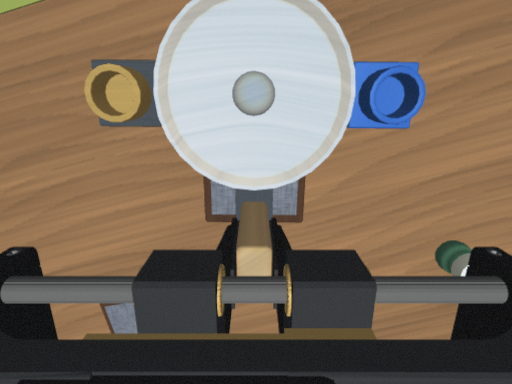

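The dish is level to about 0.3°, with the ball in its middle at (254,93). The well is on the left at (115,93), on +y. I'll now turn the dish slowly about its axis.

```bash
python3 -m pendant '[0,0.085,0,-0.01,0, 0.002,0.17,0,-0.02,0, 0.004,0.255,0,-0.03,0, 0.004,0.255,0,-0.03,0, 0.004,0.255,0,-0.03,0, 0.004,0.255,0,-0.03,0, 0.004,0.255,0,-0.03,0, 0.004,0.255,0,-0.03,0, 0.004,0.255,0,-0.03,0, 0.004,0.255,0,-0.03,0, 0.004,0.255,0,-0.03,0, 0.004,0.255,0,-0.03,0, 0.002,0.17,0,-0.02,0, 0,0.085,0,-0.01,0, 0,0,0,0,0]'
python3 tilt.py wr1; python3 -c "
from h import *
s=state();R=Rn.from_quat(s['ee_rot']).as_matrix();print('axis',s['eef_pos']+R[:,0]*.085,np.degrees(np.arctan2(R[1,0],R[0,0])))"
```

```text
time_s: 16.82
eef_pos: [0.4859, -0.0038, 0.1316]
ee_rot: [0.999, 0.049, 0.0, 0.0]
ft_force: [-0.3, -0.3, -2.5]
width: 0.0178
grasp_force: 60.0
16.875 [ 0.4859 -0.0037  0.1316] [0.9951 0.0984 0.    ]
rim pts 7957 tilt deg x,y [0.27 0.05]
bowl px 153 354 0 189 tool ext [ 0.0212 -0.0575  0.0002] [0.1339 0.0576 0.0309]
axis [0.57050077 0.00461735 0.13160626] 5.648778638149461
```

```bash
python3 -m pendant '[0,0.085,0,-0.01,0, 0.002,0.17,0,-0.02,0, 0.004,0.255,0,-0.03,0, 0.004,0.255,0,-0.03,0, 0.004,0.255,0,-0.03,0, 0.004,0.255,0,-0.03,0, 0.004,0.255,0,-0.03,0, 0.004,0.255,0,-0.03,0, 0.004,0.255,0,-0.03,0, 0.004,0.255,0,-0.03,0, 0.004,0.255,0,-0.03,0, 0.004,0.255,0,-0.03,0, 0.004,0.255,0,-0.03,0, 0.004,0.255,0,-0.03,0, 0.004,0.255,0,-0.03,0, 0.004,0.255,0,-0.03,0, 0.004,0.255,0,-0.03,0, 0.004,0.255,0,-0.03,0, 0.004,0.255,0,-0.03,0, 0.004,0.255,0,-0.03,0]'
python3 -m pendant '[0.004,0.255,0,-0.03,0, 0.004,0.255,0,-0.03,0, 0.004,0.255,0,-0.03,0, 0.004,0.255,0,-0.03,0, 0.004,0.255,0,-0.03,0, 0.004,0.255,0,-0.03,0, 0.004,0.255,0,-0.03,0, 0.004,0.255,0,-0.03,0, 0.004,0.255,0,-0.03,0, 0.004,0.255,0,-0.03,0, 0.004,0.255,0,-0.03,0, 0.004,0.255,0,-0.03,0, 0.004,0.255,0,-0.03,0, 0.004,0.255,0,-0.03,0, 0.004,0.255,0,-0.03,0, 0.004,0.255,0,-0.03,0, 0.004,0.255,0,-0.03,0, 0.004,0.255,0,-0.03,0, 0.004,0.255,0,-0.03,0, 0.004,0.255,0,-0.03,0]'
python3 -m pendant '[0.002,0.17,0,-0.02,0, 0,0.085,0,-0.01,0, 0,0.085,0,-0.01,0, 0,0,0,0,0, 0,0,0,0,0, 0,0,0,0,0, 0,0,0,0,0, 0,0,0,0,0]'
python3 tilt.py wr2; python3 -c "
from h import *
s=state();R=Rn.from_quat(s['ee_rot']).as_matrix();print('axis',s['eef_pos']+R[:,0]*.085,np.degrees(np.arctan2(R[1,0],R[0,0])))"
```

```text
time_s: 19.38
eef_pos: [0.504, -0.0482, 0.1316]
ee_rot: [0.944, 0.329, 0.0, 0.0]
ft_force: [1.0, -0.1, -1.1]
width: 0.0178
grasp_force: 60.0
time_s: 21.88
eef_pos: [0.5454, -0.0766, 0.1316]
ee_rot: [0.805, 0.593, -0.0, 0.0]
ft_force: [-0.1, -0.1, -2.2]
width: 0.0176
grasp_force: 60.0
time_s: 22.88
eef_pos: [0.5485, -0.0774, 0.1316]
ee_rot: [0.793, 0.609, -0.0, 0.0]
ft_force: [-0.5, -0.6, -1.8]
width: 0.0179
grasp_force: 60.0
22.925 [ 0.5485 -0.0775  0.1316] [ 2.590e-01  9.659e-01 -1.000e-04]
rim pts 7941 tilt deg x,y [0.09 0.22]
bowl px 153 354 0 189 tool ext [ 0.0214 -0.0571 -0.    ] [0.1333 0.058  0.0294]
axis [0.57053351 0.00462335 0.13160561] 74.98645249016337
```

View pics/wr2.png

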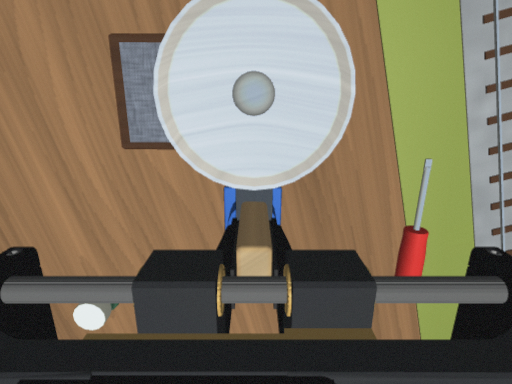

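The dish is level with the ball in its middle at (254,93). The grip is above the blue tub, so the lip points at the well. I'm handing the job in.

```bash
python3 -c "
from bench import finish_job
print(finish_job())"
```

```text
the job is handed in; nothing more can be done
None
```

The job is handed in: the arm is holding the dish still, lifted 7.5 cm and level to about 0.3°, over the middle of the stand, with the ball in its middle and the red lip toward the brass well.

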